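# Sort demoulded castings into the drying trays

## Robot

A 6-joint arm with a two-finger parallel gripper is mounted at the origin on the work surface. World frame = base frame: x ahead of the robot, y to its left, z up, the work surface at z = 0. Lengths are in m, angles in degrees, forces in N, time in s.
With the tool pointing down it reaches from about 0.275 to 0.825 m from the base axis. Payload 5.2 kg.
Tool frame: the origin (TCP) lies midway between the tips of the shut fingers; the grasp point (between the pads) lies 19 mm behind it; x points along the fingers, y is the direction in which the jaws open and shut, and the axes are right-handed (so a half turn about x gives the same grasp; the last joint's range is limited). The gripper opens to 93 mm and grips with 3 to 60 N. Pads are 15 mm wide; open, the fingers measure 128 mm over their backs; the gripper's body (75 mm by 188 mm) begins 65 mm behind the grasp point.
Start: joints at [64.125, 14.817, 87.949, -0, 77.235, -11.62], TCP at [0.135, 0.533, 0.219] pointing down, gripper open.
Joint ranges: [-179.93, 179.93], [-52.35, 119.4], [10.71, 147.94], [-69.91, 249.91], [12.55, 155.21], [-178.61, 178.61]. Speed limits (degrees/s): [147.25, 147.25, 180, 180, 180, 180].

## Interface

Orientations are given as [roll, pitch, yaw] about the fixed x, y, z axes, in that order (R = Rz(yaw) Ry(pitch) Rx(roll)).
In Python, from rig import manip gives the robot as it stands.
- The arm moves only by the tool servo_tool, never from a script. Its argument "increments" is a list of rows, each an object of numbers: "tx", "ty", "tz": the shift along the tool's x, y, z in mm; "wx", "wy", "wz": the turn, a rotation vector about the tool's x, y, z in degrees; "hand": the gripper's target within -1 to 1 (shut at 1, half-way at 0, fully open at -1). In form: [{"tx": .., "ty": .., "tz": .., "wx": .., "wy": .., "wz": .., "hand": ..}, ...]. A call has 1 to 10 rows; each row is the pose to reach, as a shift and turn from the pose commanded when the call began, along the tool's axes at that moment; what a row does not reach only later rows make up. A row lasts 1/8 s, in which the tool goes at most 62.5 mm and 10.7 degrees, less where a joint would pass 70% of its speed; a pose out of reach is approached as far as the arm can. A call with a gripper value outside its range is refused whole. The fingers move at their own pace and stop on an object; "force" is the grip in N (left out, the last holds). Time passes only in rows, so rows that repeat a pose let the fingers close. It gives the time, the measured TCP pose, the force and the opening at its end, in the units of the state.
- manip.read_state(): the state, without advancing time (a new reading comes with each control period).
- manip.snapshot(name): name is "side" or "top"; returns a dict with "image" (384x512x3 uint8, red, green, blue), "K" (3x3 intrinsics, pixels), "rvec" (rotation vector, rad) and "tvec" (3), from world to camera coordinates, as OpenCV has them. Camera axes: x right, y down, z forward; pixel columns grow to the right and rows downward; lengths in m; the calibration is good to about 2 mm. A picture is of the moment at which its call begins. There is no depth.
- manip.close_job(): hands the job in, once; it reports no verdict.
Trained networks look in a picture, given as the dict that the camera call returned (one of the last four; its "shot" number tells which), for a name from the list of things; names that differ only in an ending like _2 or _b are one class to them, and where a whole thing is asked for, a point or a joint stands for the part that bears it (a point fixed in the world has none). Each returns a list of dicts, best first, with "conf" (0 to 1); they miss things now and then, are a little off and sometimes report something else, mostly with a low value. They report only what shows in the picture. A call takes as long as a camera call. They do not tell look-alikes from the thing itself.
- manip.search_frame(query, picture): "box" ([centre column, centre row, width, height] in pixels, round what is visible of it).
The state is a dict: "clock": time; "joints": joint angles; "joint_vel": joint speeds; "tau": joint torques, N m; "position": TCP position; "ee_rot": TCP orientation; "ft_force": force on the tool from outside, world axes, zero at the start; "torque": the same for the moment, N m; "opening": finger opening in m.
Only numpy, scipy, OpenCV 4.12 (cv2) and the standard library are available. Lean on these libraries where they do the work, as an engineer would, in place of code of your own. Each camera call takes 0.05 s, during which the arm holds its last target. There are 200 camera calls.

## Task

Sort the five terracotta castings into the drying trays: both left-hand frame corners in the yellow tray, both right-hand ones in the green tray, and the octagonal tealight holder in the grey tray. They are still fresh, so set each one down gently, right way up and lying flat on the tray's floor, not leaning on a rim or on another piece. Do not disturb the filled blue mould at the back, which is still setting.

Things in the scene. Friction and masses are not known exactly. Their poses are not given: they have to be found in the camera images.
- left_a_c (a point): left-hand frame corner (one of two): terracotta L, 22 mm high, arms 85 and 45 mm long (outside), 20 mm wide; rosette 3 mm high on the corner, on top. Seen from above, corner nearest you, long arm pointing away: short arm goes left. Point: on the long arm's centre line, half-way up, 42 mm from the corner's outer end; x to the free end, z up; short arm (x -42 to -22) reaches 35 mm to +y
- left_b_c (a point): left-hand frame corner (one of two): terracotta L, 22 mm high, arms 85 and 45 mm long (outside), 20 mm wide; rosette 3 mm high on the corner, on top. Seen from above, corner nearest you, long arm pointing away: short arm goes left. Point: on the long arm's centre line, half-way up, 42 mm from the corner's outer end; x to the free end, z up; short arm (x -42 to -22) reaches 35 mm to +y
- right_a_c (a point): right-hand frame corner (one of two): terracotta L, 22 mm high, arms 85 and 45 mm long (outside), 20 mm wide; rosette 3 mm high on the corner, on top. Seen from above, corner nearest you, long arm pointing away: short arm goes right. Point: on the long arm's centre line, half-way up, 42 mm from the corner's outer end; x to the free end, z up; short arm (x -42 to -22) reaches 35 mm to -y
- right_b_c (a point): right-hand frame corner (one of two): terracotta L, 22 mm high, arms 85 and 45 mm long (outside), 20 mm wide; rosette 3 mm high on the corner, on top. Seen from above, corner nearest you, long arm pointing away: short arm goes right. Point: on the long arm's centre line, half-way up, 42 mm from the corner's outer end; x to the free end, z up; short arm (x -42 to -22) reaches 35 mm to -y
- holder_c (a point): octagonal tealight holder, terracotta, 50 mm across the flats (x, y and the diagonals point at flats), 35 mm high, recess 38 mm wide and 20 mm deep in the top. Point: its centre, half-way up (17.5 mm above the underside); z up. Stands among the frame corners at the start
- tray_yellow: yellow drying tray for the left-hand frame corners, fixed: outside 118 mm (x) by 188 mm (y), 14 mm high; floor and walls 4 mm thick, so inside 110 x 180 mm, 10 mm deep. Origin: centre of its underside, on the table; z up. The trays swap places in a row on the far part of the table, turned up to 0.2 rad
- tray_green: green drying tray for the right-hand frame corners, fixed: outside 118 mm (x) by 188 mm (y), 14 mm high; floor and walls 4 mm thick, so inside 110 x 180 mm, 10 mm deep. Origin: centre of its underside, on the table; z up. The trays swap places in a row on the far part of the table, turned up to 0.2 rad
- tray_grey: grey drying tray for the tealight holder, fixed: outside 118 mm (x) by 188 mm (y), 14 mm high; floor and walls 4 mm thick, so inside 110 x 180 mm, 10 mm deep. Origin: centre of its underside, on the table; z up. The trays swap places in a row on the far part of the table, turned up to 0.2 rad
- mould_c (a point): light-blue three-cup silicone mould, freshly filled and still setting, loose, to be left alone: 76 mm (x) by 216 mm (y), 45 mm high, at the far side of the table behind the trays. The point is its centre, half-way up
Things that resemble listed ones, but are neither listed nor needed, are in the scene too. What is shaped like the part that bears right_b_c but purple is not meant.

How it is judged (in metres and radians):
At the end, for the whole second after the job is handed in: Both left-hand corners lie in the yellow tray, both right-hand corners in the green tray and the holder in the grey tray: each inside the walls, its point within 4 mm of the height it has when lying on the tray's floor, its top side up and level within 0.08 rad, at rest and released (x of left_a_c in the frame of tray_yellow between -0.055 and 0.055 m and y of left_a_c in the frame of tray_yellow between -0.09 and 0.09 m and z of left_a_c in the frame of tray_yellow between 0.011 and 0.019 m and angle between each of left_a_c, left_b_c, right_a_c, right_b_c, holder_c's own z axis and vertical below 0.08 rad and linear speed of each of left_a, left_b, right_a, right_b, holder below 0.02 m/s and angular speed of each of left_a, left_b, right_a, right_b, holder below 0.2 rad/s and x of left_b_c in the frame of tray_yellow between -0.055 and 0.055 m and y of left_b_c in the frame of tray_yellow between -0.09 and 0.09 m and z of left_b_c in the frame of tray_yellow between 0.011 and 0.019 m and x of right_a_c in the frame of tray_green between -0.055 and 0.055 m and y of right_a_c in the frame of tray_green between -0.09 and 0.09 m and z of right_a_c in the frame of tray_green between 0.011 and 0.019 m and x of right_b_c in the frame of tray_green between -0.055 and 0.055 m and y of right_b_c in the frame of tray_green between -0.09 and 0.09 m and z of right_b_c in the frame of tray_green between 0.011 and 0.019 m and x of holder_c in the frame of tray_grey between -0.055 and 0.055 m and y of holder_c in the frame of tray_grey between -0.09 and 0.09 m and z of holder_c in the frame of tray_grey between 0.0175 and 0.0255 m); the robot touches nothing.
It fails at once if a casting is let fall (more than about 40 mm) ((height (world z) of left_a_c above 0.05 m and linear speed of left_a above 0.4 m/s and contact force between left_a and anything else below 0.02 N) or (height (world z) of left_b_c above 0.05 m and linear speed of left_b above 0.4 m/s and contact force between left_b and anything else below 0.02 N) or (height (world z) of right_a_c above 0.05 m and linear speed of right_a above 0.4 m/s and contact force between right_a and anything else below 0.02 N) or (height (world z) of right_b_c above 0.05 m and linear speed of right_b above 0.4 m/s and contact force between right_b and anything else below 0.02 N) or (height (world z) of holder_c above 0.05 m and linear speed of holder above 0.4 m/s and contact force between holder and anything else below 0.02 N)).
It fails at once if the filled mould is moved by more than 15 mm or tilted (distance of mould_c from where it was at the start of the episode above 0.015 m or angle between mould_c's own z axis and vertical above 0.12 rad).
It also fails if it takes over 128 s, if anything falls off the work surface, if the arm or the gripper's body presses on something with over 40 N, if the wrist force passes 120 N, or if a joint passes its speed limit or range.

## Working session

There is one attempt and no reset: what is moved stays moved. The work goes in short steps, Python scripts to look and compute and a tool call to move; the robot and the scene stay as the last step left them, time stands still between calls to the robot, and variables do not carry over. Pictures are saved under pics/ and viewed, about 12 in all and at most 16, crops included, and the job is handed in when it is done.

Besides the shell and the picture viewer there is one more tool, called after "Call:" as name(argument=value, ...), one argument or row to a line, values as JSON. servo_tool: Moves the arm, as the interface text tells. Its arguments: {"type":"object","properties":{"increments":{"type":"array"},"force":{"type":"number"}},"required":["increments"]}

```bash
mkdir -p pics; python3 - <<'E'
from rig import manip
import cv2
s=manip.read_state();print({k:s[k] for k in('clock','position','ee_rot','opening','joints')})
for n in('top','side'):
    p=manip.snapshot(n);cv2.imwrite(f'pics/{n}0.png',cv2.resize(p['image'][:,:,::-1],(800,600),interpolation=cv2.INTER_CUBIC))
    print(n,p['K'].tolist(),p['rvec'],p['tvec'])
    for q in('left_a_c','right_a_c','holder_c','tray_yellow','tray_green','tray_grey','mould_c'):
        print(q,[(round(d['conf'],2),[round(float(v)) for v in d['box']]) for d in manip.search_frame(q,p)])
E
```

```text
{'clock': 0.0, 'position': array([0.13517324, 0.53257313, 0.21783706]), 'ee_rot': array([-101.04870698,   89.89714609, -115.30181279]), 'opening': 0.09311051701078592, 'joints': array([ 6.41254819e+01,  1.48581980e+01,  8.80097383e+01, -1.05412154e-03,
        7.72349125e+01, -1.16211784e+01])}
top [[459.0288787043919, 0.0, 262.45357664890076], [0.0, 459.0288787043919, 189.81965541891634], [0.0, 0.0, 1.0]] [ 2.19440102 -2.1693826   0.07050919] [-0.08647789  0.56321432  1.20633576]
left_a_c [(0.77, [286, 245, 42, 14]), (0.29, [140, 186, 77, 54]), (0.25, [331, 188, 74, 56])]
right_a_c [(0.7, [236, 238, 20, 30])]
holder_c [(0.79, [127, 271, 25, 22])]
tray_yellow [(0.67, [228, 170, 74, 44])]
tray_green [(0.93, [332, 186, 75, 50])]
tray_grey [(0.71, [139, 188, 80, 56])]
mould_c [(0.98, [231, 111, 84, 31])]
side [[379.1038570824428, 0.0, 260.0388885377441], [0.0, 379.1038570824428, 187.41151399194564], [0.0, 0.0, 1.0]] [ 2.00363123 -0.82226222  0.47469684] [-0.44447506  0.19489479  0.87033826]
left_a_c [(0.66, [246, 220, 29, 23])]
right_a_c [(0.69, [216, 196, 20, 22])]
holder_c [(0.61, [141, 172, 17, 12])]
tray_yellow [(0.73, [316, 219, 78, 51]), (0.59, [257, 176, 66, 38])]
tray_green [(0.6, [316, 219, 83, 49])]
tray_grey [(0.61, [201, 155, 50, 34])]
mould_c [(0.77, [292, 158, 56, 34])]
```

View pics/top0.png

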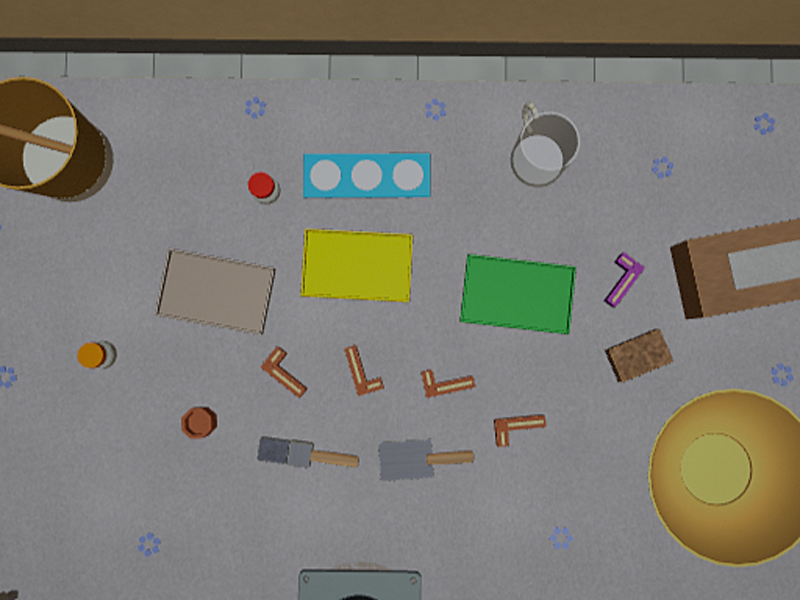

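View pics/side0.png

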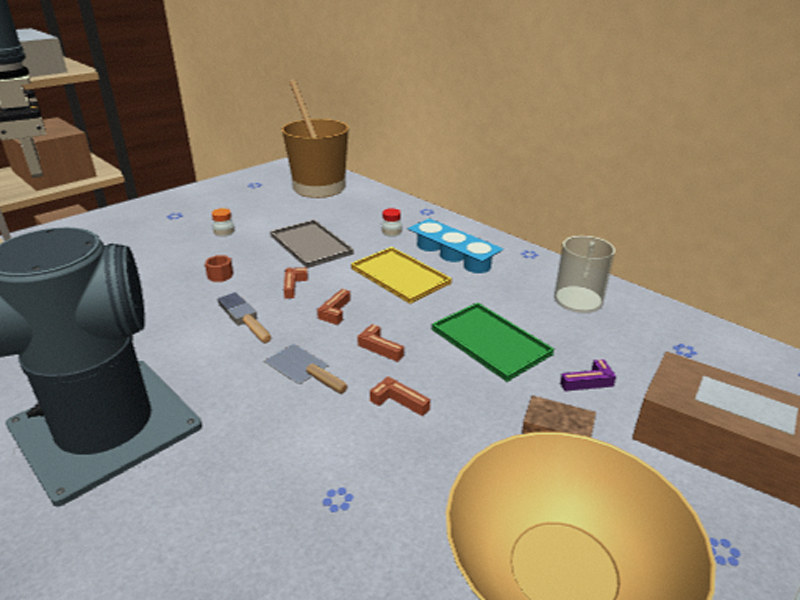

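The top view shows four terracotta L's, in 800-px pixels:

| L | Corner | Hand |
|---|---|---|
| A | (270,365) | left |
| B | (368,390) | right |
| C | (430,390) | left |
| D | (502,423) | right |

The octagonal holder is at (199,422). The purple L at (625,280) is a decoy. Possible look-alikes are the purple L, the brown block at (640,355) and the bottles at (92,355) and (262,187). Next I fit poses to the silhouettes and check the L's in a close crop.

```bash
cat > h.py <<'E'
import numpy as np,cv2
from scipy.optimize import minimize
from scipy.spatial.transform import Rotation as R
from rig import manip
def ray(p,u,v,z):
    Rm=cv2.Rodrigues(np.array(p['rvec']))[0];d=Rm.T@np.linalg.inv(p['K'])@[u,v,1];c=-Rm.T@p['tvec'];return c+d*(z-c[2])/d[2]
def box(x0,x1,y0,y1,z0,z1):return np.array([[x,y,z] for x in(x0,x1) for y in(y0,y1) for z in(z0,z1)],float)
L=[box(-.042,.043,-.01,.01,0,.022),box(-.042,-.022,-.01,.035,0,.022)]
Rr=[b*[1,-1,1] for b in L]
T=[box(-.059,.059,-.094,.094,0,.014)]
M=[box(-.038,.038,-.108,.108,0,.045)]
t=np.radians(22.5+45*np.arange(8));r=.025/np.cos(np.pi/8)
H=[np.array([[r*np.cos(a),r*np.sin(a),z] for a in t for z in(0,.035)])]
S=8
def sil(p,parts,q,z0,win):
    x0,y0,w,h=win;im=np.zeros((h*S,w*S),np.uint8);c,s=np.cos(q[2]),np.sin(q[2])
    for b in parts:
        X=b@np.array([[c,s,0],[-s,c,0],[0,0,1]])+[q[0],q[1],z0]
        uv=cv2.projectPoints(X,np.array(p['rvec']),np.array(p['tvec']),np.array(p['K']),None)[0][:,0]
        cv2.fillConvexPoly(im,cv2.convexHull(np.round(((uv+.5-[x0,y0])*S-.5)*16).astype(np.int32)),255,shift=4)
    return cv2.resize(im,(w,h),interpolation=cv2.INTER_AREA)/255.
def fit(views,parts,q0,z0=0.,pad=6):
    """views: list of (picture, mask float)"""
    best=None;ws=[]
    for p,m in views:
        X=np.vstack(parts)*1.25+[q0[0],q0[1],z0]; rr=np.abs(np.vstack(parts)[:,:2]).max()*1.3
        X=box(q0[0]-rr,q0[0]+rr,q0[1]-rr,q0[1]+rr,z0,z0+.03)
        uv=cv2.projectPoints(X,np.array(p['rvec']),np.array(p['tvec']),np.array(p['K']),None)[0][:,0]
        a=np.clip(np.floor(uv.min(0)).astype(int),0,[500,370]);b=np.clip(np.ceil(uv.max(0)).astype(int),10,[512,384]);ws.append((*a,*(b-a)))
    def cost(q):
        e=0
        for (p,m),w in zip(views,ws):
            x,y,W,Hh=w;mm=m[y:y+Hh,x:x+W];e+=((sil(p,parts,q,z0,w)-mm)**2).sum()/max(mm.sum(),1)
        return e
    for k in(-.2,0,.2):
        q=np.array(q0,float)+[0,0,k]
        o=minimize(cost,q,method='Nelder-Mead',options=dict(initial_simplex=[q,q+[.008,0,0],q+[0,.008,0],q+[0,0,.2]],xatol=1e-4,fatol=1e-4,maxiter=150))
        if best is None or o.fun<best.fun:best=o
    return best.x,best.fun
def masks(p):
    hsv=cv2.cvtColor(p['image'],cv2.COLOR_RGB2HSV).astype(int);h,s,v=hsv[...,0],hsv[...,1],hsv[...,2]
    f=lambda b:b.astype(float)
    terr=cv2.morphologyEx(((h<20)|(h>172))&(s>80)&(v>40)if 0 else ((((h<22)|(h>172))&(s>75)).astype(np.uint8)),cv2.MORPH_CLOSE,np.ones((3,3)))
    return dict(terr=f(terr),yellow=f((h>22)&(h<36)&(s>130)),green=f((h>45)&(h<80)&(s>110)),blue=f((h>85)&(h<105)&(s>110)))
def plan(x,y,z,a,s=None):
    """mm/deg increments to TCP (x,y,z) with jaw direction a deg (mod 180)"""
    s=s or manip.read_state();Rm=R.from_euler('xyz',s['ee_rot'],degrees=True)
    d=Rm.inv().apply(np.array([x,y,z])-s['position'])*1000
    out=[]
    for aa in(a,a+180):
        c,n=np.cos(np.radians(aa)),np.sin(np.radians(aa));Rt=np.array([[0,c,n],[0,n,-c],[-1,0,0]])
        out.append((Rm.inv()*R.from_matrix(Rt)).as_rotvec(degrees=True).round(1).tolist())
    out.sort(key=lambda w:np.linalg.norm(w))
    print('d',d.round(1).tolist(),'rot',out,'j6',s['joints'][5].round(1),'j1',s['joints'][0].round(1),'t',round(s['clock'],2))
E
python3 - <<'E'
from h import *
pt=manip.snapshot('top');ps=manip.snapshot('side')
k=1.5625
mt,ms=masks(pt),masks(ps)
o={'LA':((270,365),(303,392),L),'RB':((368,390),(352,347),Rr),'LC':((430,390),(474,380),L),'RD':((502,423),(546,420),Rr)}
for n,(c,e,m) in o.items():
    C=ray(pt,c[0]/k,c[1]/k,.022);E=ray(pt,e[0]/k,e[1]/k,.022);u=(E-C)[:2];yaw=np.arctan2(u[1],u[0]);P=(C+E)[:2]/2
    for nm,v in(('top',[(pt,mt['terr'])]),('both',[(pt,mt['terr']),(ps,ms['terr'])])):
        q,f=fit(v,m,[*P,yaw]);print(n,nm,q[:2].round(4),np.degrees(q[2]).round(1),round(f,3))
P=ray(pt,199/k,422/k,.02)
for v in([(pt,mt['terr'])],[(ps,ms['terr'])]):
  q,f=fit(v,H,[P[0],P[1],0]);print('H',q[:2].round(4),np.degrees(q[2]).round(1),round(f,3))
for n,c in(('yellow',(357,266)),('green',(518,293))):
    P=ray(pt,c[0]/k,c[1]/k,.014)
    for nm,v in(('top',[(pt,mt[n])]),('side',[(ps,ms[n])])):
        q,f=fit(v,T,[P[0],P[1],0]);print(n,nm,q[:2].round(4),np.degrees(q[2]).round(1),round(f,3))
g=np.array([ray(pt,u/k,v/k,.014)[:2] for u,v in((171,251),(275,267),(264,333),(157,316))]);print('grey',g.mean(0).round(4),np.degrees(np.arctan2(*(g[0]-g[1])[::-1])-np.pi/2).round(1),np.linalg.norm(g[0]-g[1]),np.linalg.norm(g[1]-g[2]))
m=np.array([ray(pt,u/k,v/k,.045)[:2] for u,v in((303,154),(430,154),(430,197),(303,197))]);print('mould',m.mean(0))
I=pt['image'][215:295,110:360,::-1];cv2.imwrite('pics/crop1.png',cv2.resize(I,None,fx=3.2,fy=3.2,interpolation=cv2.INTER_CUBIC))
E
```

```text
LA top [0.4243 0.1359] -127.8 0.06
LA both [0.4253 0.1354] -128.0 0.342
RB top [0.438  0.0107] 17.1 0.039
RB both [0.4384 0.0103] 17.3 0.413
LC top [ 0.4125 -0.1472] -77.3 0.048
LC both [ 0.4126 -0.1475] -76.9 0.277
RD top [ 0.3522 -0.2674] -83.9 0.066
RD both [ 0.3528 -0.2678] -83.9 0.222
H [0.3471 0.2762] 4.3 0.034
H [0.3488 0.2739] 16.2 0.04
yellow top [0.6192 0.0135] -2.5 0.021
yellow side [0.6297 0.0241] -4.4 0.338
green top [ 0.5724 -0.2648] -6.0 0.017
green side [ 0.5751 -0.266 ] -6.0 0.034
grey [0.5694 0.253 ] -8.1 0.1825708363164649 0.11502712743156111
mould [ 0.76743514 -0.00383495]
```

View pics/crop1.png

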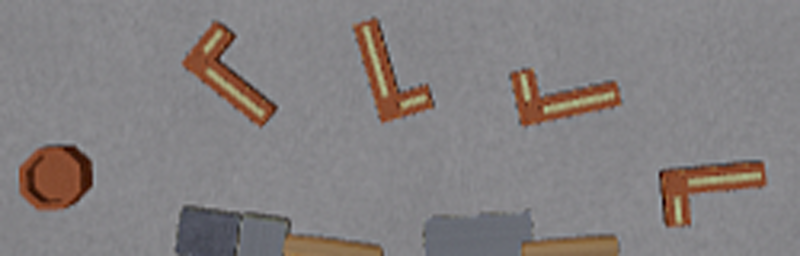

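The crop confirms it: A and C are left-hand, B and D are right-hand, all with decorated sides up. I'll start with the holder.

```bash
python3 - <<'E'
from h import *
plan(.348,.275,.12,55);plan(.348,.275,.12,10);plan(.348,.275,.006,-35)
E
```

```text
d [98.7, -197.8, 269.6] rot [[20.7, 0.0, 0.0], [-159.3, -0.0, 0.0]] j6 -11.6 j1 64.1 t 0.9
d [98.7, -197.8, 269.6] rot [[65.7, 0.0, 0.0], [-114.3, -0.0, 0.0]] j6 -11.6 j1 64.1 t 0.9
d [212.7, -197.8, 269.6] rot [[-69.3, 0.0, 0.0], [110.7, 0.0, -0.0]] j6 -11.6 j1 64.1 t 0.9
```

Call:
servo_tool(
  increments=[
    {"tx":99,"ty":-198,"tz":270,"wx":20.7,"hand":-1},
    {"tx":99,"ty":-198,"tz":270,"wx":20.7,"hand":-1},
    {"tx":99,"ty":-198,"tz":270,"wx":20.7,"hand":-1},
    {"tx":99,"ty":-198,"tz":270,"wx":20.7,"hand":-1},
    {"tx":99,"ty":-198,"tz":270,"wx":20.7,"hand":-1},
    {"tx":99,"ty":-198,"tz":270,"wx":20.7,"hand":-1},
    {"tx":99,"ty":-198,"tz":270,"wx":20.7,"hand":-1},
  ],
)

```text
invalid input
```

```bash
python3 - <<'E'
from h import *
plan(.348,.275,.006,55)
pt=manip.snapshot('top');ps=manip.snapshot('side')
a=cv2.resize(pt['image'][240:320,80:180,::-1],(500,400),interpolation=3);b=cv2.resize(ps['image'][130:200,90:177,::-1],(300,240),interpolation=3)
c=np.zeros((400,800,3),np.uint8);c[:,:500]=a;c[:240,500:]=b;cv2.imwrite('pics/h1.png',c)
E
```

```text
d [212.7, -197.8, 269.6] rot [[20.7, 0.0, 0.0], [-159.3, -0.0, 0.0]] j6 -11.6 j1 64.1 t 0.9
```

View pics/h1.png

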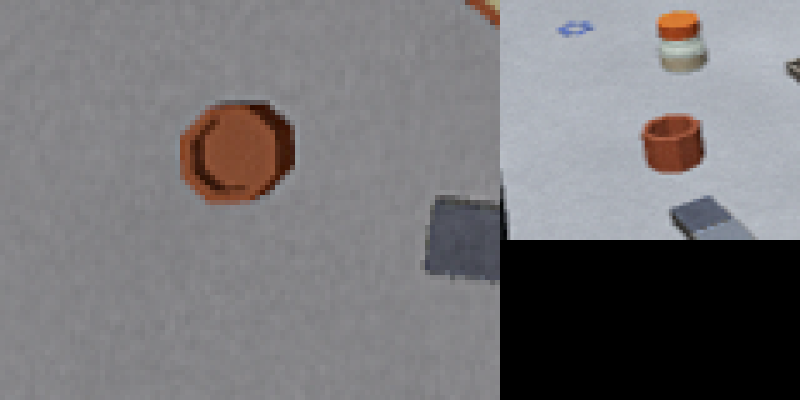

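The move was refused, probably because a row has to carry all seven keys. The arm hasn't moved, and the crop shows the holder at about (239,152) in it, upright.

Call:
servo_tool(
  increments=[
    {"tx":99,"ty":-198,"tz":270,"wx":20.7,"wy":0,"wz":0,"hand":-1},
    {"tx":99,"ty":-198,"tz":270,"wx":20.7,"wy":0,"wz":0,"hand":-1},
    {"tx":99,"ty":-198,"tz":270,"wx":20.7,"wy":0,"wz":0,"hand":-1},
    {"tx":99,"ty":-198,"tz":270,"wx":20.7,"wy":0,"wz":0,"hand":-1},
    {"tx":99,"ty":-198,"tz":270,"wx":20.7,"wy":0,"wz":0,"hand":-1},
    {"tx":99,"ty":-198,"tz":270,"wx":20.7,"wy":0,"wz":0,"hand":-1},
    {"tx":99,"ty":-198,"tz":270,"wx":20.7,"wy":0,"wz":0,"hand":-1},
  ],
  force=15,
)

```text
clock: 1.88
position: [0.3494, 0.2729, 0.1191]
ee_rot: [-106.5, 89.9, -141.7]
ft_force: [-0.6, 0.6, -0.6]
opening: 0.0929
```

Call:
servo_tool(
  increments=[
    {"tx":50,"ty":1,"tz":-2,"wx":0,"wy":0,"wz":0,"hand":-1},
    {"tx":90,"ty":1,"tz":-2,"wx":0,"wy":0,"wz":0,"hand":-1},
    {"tx":112,"ty":1,"tz":-2,"wx":0,"wy":0,"wz":0,"hand":-1},
    {"tx":112,"ty":1,"tz":-2,"wx":0,"wy":0,"wz":0,"hand":-1},
    {"tx":112,"ty":1,"tz":-2,"wx":0,"wy":0,"wz":0,"hand":1},
    {"tx":112,"ty":1,"tz":-2,"wx":0,"wy":0,"wz":0,"hand":1},
    {"tx":112,"ty":1,"tz":-2,"wx":0,"wy":0,"wz":0,"hand":1},
    {"tx":112,"ty":1,"tz":-2,"wx":0,"wy":0,"wz":0,"hand":1},
    {"tx":112,"ty":1,"tz":-2,"wx":0,"wy":0,"wz":0,"hand":1},
    {"tx":112,"ty":1,"tz":-2,"wx":0,"wy":0,"wz":0,"hand":1},
  ],
  force=15,
)

```text
clock: 3.12
position: [0.3474, 0.2767, 0.0079]
ee_rot: [58.1, 90.0, 23.1]
ft_force: [-0.8, -0.4, 4.3]
opening: 0.0513
```

```bash
python3 - <<'E'
from h import *
s=manip.read_state();print(s['position'],s['opening'],s['ft_force'])
plan(.5694,.253,.12,55)
E
```

```text
[0.34744908 0.27668789 0.00792291] 0.051290027487272856 [-0.76361358 -0.43024306  4.32883145]
d [-112.0, 107.8, 195.5] rot [[0.0, 0.0, -0.0], [-180.0, 0.0, 0.0]] j6 -31.0 j1 24.1 t 3.12
```

Call:
servo_tool(
  increments=[
    {"tx":-20,"ty":0,"tz":0,"wx":0,"wy":0,"wz":0,"hand":1},
    {"tx":-60,"ty":0,"tz":0,"wx":0,"wy":0,"wz":0,"hand":1},
    {"tx":-70,"ty":30,"tz":50,"wx":0,"wy":0,"wz":0,"hand":1},
    {"tx":-70,"ty":58,"tz":100,"wx":0,"wy":0,"wz":0,"hand":1},
    {"tx":-70,"ty":85,"tz":150,"wx":0,"wy":0,"wz":0,"hand":1},
    {"tx":-60,"ty":108,"tz":195,"wx":0,"wy":0,"wz":0,"hand":1},
    {"tx":-60,"ty":108,"tz":195,"wx":0,"wy":0,"wz":0,"hand":1},
    {"tx":-30,"ty":108,"tz":195,"wx":0,"wy":0,"wz":0,"hand":1},
    {"tx":-30,"ty":108,"tz":195,"wx":0,"wy":0,"wz":0,"hand":1},
  ],
)

```text
clock: 4.25
position: [0.5656, 0.2529, 0.0351]
ee_rot: [-132.3, 89.6, -167.3]
ft_force: [0.1, -0.6, -1.2]
opening: 0.0511
```

Call:
servo_tool(
  increments=[
    {"tx":12,"ty":0,"tz":2,"wx":0,"wy":0,"wz":0,"hand":1},
    {"tx":19,"ty":0,"tz":2,"wx":0,"wy":0,"wz":0,"hand":1},
    {"tx":22,"ty":0,"tz":2,"wx":0,"wy":0,"wz":0,"hand":1},
    {"tx":22,"ty":0,"tz":2,"wx":0,"wy":0,"wz":0,"hand":1},
    {"tx":22,"ty":0,"tz":2,"wx":0,"wy":0,"wz":0,"hand":-0.45},
    {"tx":22,"ty":0,"tz":2,"wx":0,"wy":0,"wz":0,"hand":-0.45},
    {"tx":22,"ty":0,"tz":2,"wx":0,"wy":0,"wz":0,"hand":-0.45},
    {"tx":-10,"ty":0,"tz":2,"wx":0,"wy":0,"wz":0,"hand":-0.45},
    {"tx":-60,"ty":0,"tz":2,"wx":0,"wy":0,"wz":0,"hand":-0.45},
  ],
)

```text
clock: 5.38
position: [0.5692, 0.2519, 0.0967]
ee_rot: [-130.8, 89.7, -165.8]
ft_force: [0.7, 0.4, 0.5]
opening: 0.0672
```

```bash
python3 - <<'E'
from h import *
plan(.4281,.1394,.08,-38)
E
```

```text
d [17.5, -173.0, -51.1] rot [[-87.0, -0.3, 0.0], [93.0, 0.0, 0.3]] j6 -41.4 j1 13.6 t 5.38
```

Call:
servo_tool(
  increments=[
    {"tx":15,"ty":-173,"tz":-51,"wx":93,"wy":0,"wz":0,"hand":-0.3},
    {"tx":15,"ty":-173,"tz":-51,"wx":93,"wy":0,"wz":0,"hand":-0.3},
    {"tx":15,"ty":-173,"tz":-51,"wx":93,"wy":0,"wz":0,"hand":-0.3},
    {"tx":15,"ty":-173,"tz":-51,"wx":93,"wy":0,"wz":0,"hand":-0.3},
    {"tx":15,"ty":-173,"tz":-51,"wx":93,"wy":0,"wz":0,"hand":-0.3},
    {"tx":15,"ty":-173,"tz":-51,"wx":93,"wy":0,"wz":0,"hand":-0.3},
    {"tx":15,"ty":-173,"tz":-51,"wx":93,"wy":0,"wz":0,"hand":-0.3},
    {"tx":15,"ty":-173,"tz":-51,"wx":93,"wy":0,"wz":0,"hand":-0.3},
    {"tx":15,"ty":-173,"tz":-51,"wx":93,"wy":0,"wz":0,"hand":-0.3},
    {"tx":15,"ty":-173,"tz":-51,"wx":93,"wy":0,"wz":0,"hand":-0.3},
  ],
)

```text
clock: 6.62
position: [0.4298, 0.1397, 0.0829]
ee_rot: [133.7, 90.0, 5.8]
ft_force: [0.0, 0.7, -0.2]
opening: 0.0604
```

```bash
python3 - <<'E'
from h import *
plan(.4281,.1394,.004,-38);print(manip.read_state()['opening'])
p=manip.snapshot('top');cv2.imwrite('pics/t2.png',cv2.resize(p['image'][120:300,80:320,::-1],(800,600),interpolation=3))
E
```

```text
d [78.9, -1.2, 1.3] rot [[0.1, -0.0, -0.0], [-179.9, 0.0, -0.0]] j6 41.7 j1 3.8 t 6.62
0.06035223519634837
```

View pics/t2.png

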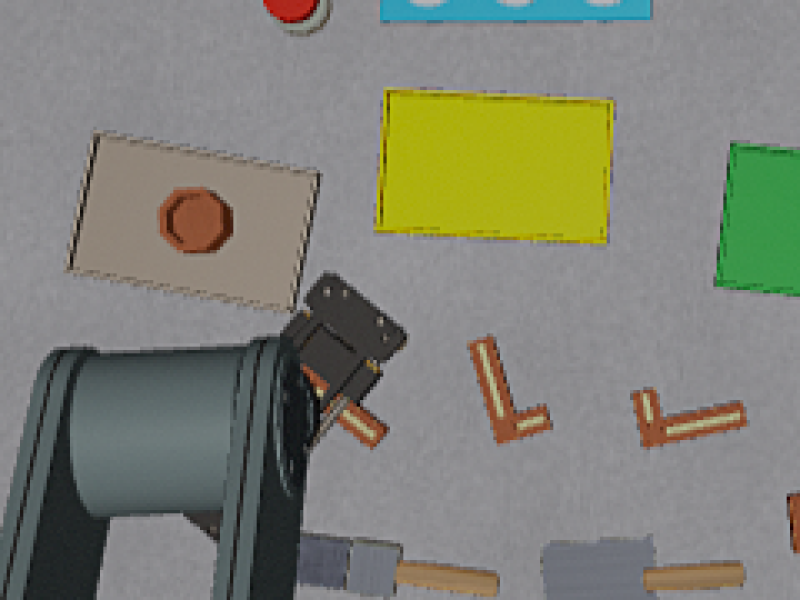

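The holder sits flat in the middle of the grey tray, at (195,220) in the crop. The gripper straddles L A's long arm at about (340,390).

Call:
servo_tool(
  increments=[
    {"tx":45,"ty":-1,"tz":1,"wx":0,"wy":0,"wz":0,"hand":-0.3},
    {"tx":70,"ty":-1,"tz":1,"wx":0,"wy":0,"wz":0,"hand":-0.3},
    {"tx":78,"ty":-1,"tz":1,"wx":0,"wy":0,"wz":0,"hand":-0.3},
    {"tx":78,"ty":-1,"tz":1,"wx":0,"wy":0,"wz":0,"hand":-0.3},
    {"tx":78,"ty":-1,"tz":1,"wx":0,"wy":0,"wz":0,"hand":1},
    {"tx":78,"ty":-1,"tz":1,"wx":0,"wy":0,"wz":0,"hand":1},
    {"tx":78,"ty":-1,"tz":1,"wx":0,"wy":0,"wz":0,"hand":1},
    {"tx":78,"ty":-1,"tz":1,"wx":0,"wy":0,"wz":0,"hand":1},
    {"tx":78,"ty":-1,"tz":1,"wx":0,"wy":0,"wz":0,"hand":1},
  ],
)

```text
clock: 7.8
position: [0.4284, 0.1396, 0.0048]
ee_rot: [132.0, 90.0, 4.0]
ft_force: [-0.7, -0.6, 2.2]
opening: 0.0201
```

```bash
python3 - <<'E'
from h import *
plan(.6262,.0583,.035,-92.5)
E
```

```text
d [-30.1, 206.0, -57.6] rot [[54.5, -0.0, -0.0], [-125.5, 0.0, -0.0]] j6 41.8 j1 3.8 t 7.8
```

Call:
servo_tool(
  increments=[
    {"tx":-25,"ty":0,"tz":0,"wx":0,"wy":0,"wz":0,"hand":1},
    {"tx":-55,"ty":15,"tz":-4,"wx":5,"wy":0,"wz":0,"hand":1},
    {"tx":-60,"ty":60,"tz":-17,"wx":15,"wy":0,"wz":0,"hand":1},
    {"tx":-60,"ty":110,"tz":-31,"wx":25,"wy":0,"wz":0,"hand":1},
    {"tx":-60,"ty":160,"tz":-45,"wx":35,"wy":0,"wz":0,"hand":1},
    {"tx":-60,"ty":206,"tz":-58,"wx":45,"wy":0,"wz":0,"hand":1},
    {"tx":-60,"ty":206,"tz":-58,"wx":54.5,"wy":0,"wz":0,"hand":1},
    {"tx":-40,"ty":206,"tz":-58,"wx":54.5,"wy":0,"wz":0,"hand":1},
    {"tx":-30,"ty":206,"tz":-58,"wx":54.5,"wy":0,"wz":0,"hand":1},
    {"tx":-30,"ty":206,"tz":-58,"wx":54.5,"wy":0,"wz":0,"hand":1},
  ],
)

```text
clock: 9.05
position: [0.6253, 0.0587, 0.0335]
ee_rot: [-2.3, 89.8, 175.2]
ft_force: [-0.1, 0.0, -0.8]
opening: 0.0202
```

```bash
python3 - <<'E'
from h import *
plan(.6262,.0583,.009,-92.5);print(manip.read_state()['opening'])
E
```

```text
d [24.5, 0.4, -0.9] rot [[0.1, 0.1, 0.0], [-179.9, -0.0, 0.2]] j6 87.6 j1 -4.8 t 9.05
0.02018280773564756
```

Call:
servo_tool(
  increments=[
    {"tx":14,"ty":0,"tz":0,"wx":0,"wy":0,"wz":0,"hand":1},
    {"tx":21,"ty":0,"tz":0,"wx":0,"wy":0,"wz":0,"hand":1},
    {"tx":24,"ty":0,"tz":0,"wx":0,"wy":0,"wz":0,"hand":1},
    {"tx":24,"ty":0,"tz":0,"wx":0,"wy":0,"wz":0,"hand":1},
    {"tx":24,"ty":0,"tz":0,"wx":0,"wy":0,"wz":0,"hand":0.25},
    {"tx":24,"ty":0,"tz":0,"wx":0,"wy":0,"wz":0,"hand":0.25},
    {"tx":24,"ty":0,"tz":0,"wx":0,"wy":0,"wz":0,"hand":0.25},
    {"tx":0,"ty":0,"tz":0,"wx":0,"wy":0,"wz":0,"hand":0.25},
    {"tx":-50,"ty":0,"tz":0,"wx":0,"wy":0,"wz":0,"hand":0.25},
  ],
)

```text
clock: 10.18
position: [0.6244, 0.0586, 0.0831]
ee_rot: [-2.5, 89.7, 175.0]
ft_force: [0.2, 0.3, -0.1]
opening: 0.035
```

```bash
python3 - <<'E'
from h import *
print(manip.read_state()['opening'])
plan(.4114,-.1424,.07,13)
E
```

```text
0.03500423842927586
d [14.2, 210.0, 204.1] rot [[74.5, 0.3, -0.2], [-105.5, 0.2, 0.3]] j6 87.7 j1 -4.8 t 10.18
```

Call:
servo_tool(
  increments=[
    {"tx":0,"ty":210,"tz":204,"wx":74.5,"wy":0,"wz":0,"hand":-0.3},
    {"tx":12,"ty":210,"tz":204,"wx":74.5,"wy":0,"wz":0,"hand":-0.3},
    {"tx":12,"ty":210,"tz":204,"wx":74.5,"wy":0,"wz":0,"hand":-0.3},
    {"tx":12,"ty":210,"tz":204,"wx":74.5,"wy":0,"wz":0,"hand":-0.3},
    {"tx":12,"ty":210,"tz":204,"wx":74.5,"wy":0,"wz":0,"hand":-0.3},
    {"tx":12,"ty":210,"tz":204,"wx":74.5,"wy":0,"wz":0,"hand":-0.3},
    {"tx":12,"ty":210,"tz":204,"wx":74.5,"wy":0,"wz":0,"hand":-0.3},
    {"tx":12,"ty":210,"tz":204,"wx":74.5,"wy":0,"wz":0,"hand":-0.3},
    {"tx":12,"ty":210,"tz":204,"wx":74.5,"wy":0,"wz":0,"hand":-0.3},
  ],
)

```text
clock: 11.3
position: [0.4137, -0.1424, 0.0728]
ee_rot: [-136.5, 90.0, -33.2]
ft_force: [-0.7, 0.6, 0.1]
opening: 0.0605
```

```bash
python3 - <<'E'
from h import *
plan(.4114,-.1424,.004,13);print(manip.read_state()['opening'])
p=manip.snapshot('top');cv2.imwrite('pics/t3.png',cv2.resize(p['image'][120:300,160:400,::-1],(800,600),interpolation=3))
E
```

```text
d [68.8, 2.2, 0.6] rot [[0.3, -0.0, 0.0], [-179.7, -0.0, -0.0]] j6 133.1 j1 -33.7 t 11.3
0.06049722991888589
```

View pics/t3.png

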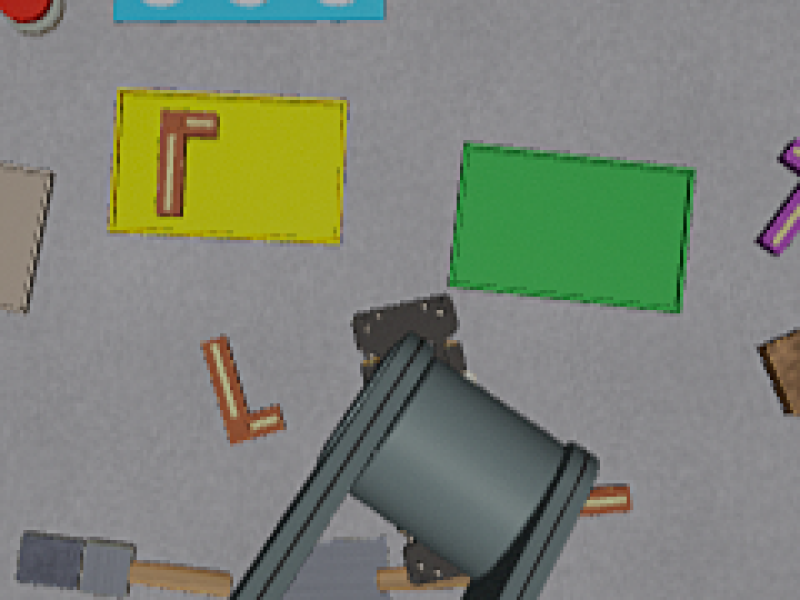

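L A lies flat and well inside the yellow tray (crop about (180,165)), clear of the walls. Next is C.

Call:
servo_tool(
  increments=[
    {"tx":40,"ty":-2,"tz":1,"wx":0,"wy":0,"wz":0,"hand":-0.3},
    {"tx":60,"ty":-2,"tz":1,"wx":0,"wy":0,"wz":0,"hand":-0.3},
    {"tx":68,"ty":-2,"tz":1,"wx":0,"wy":0,"wz":0,"hand":-0.3},
    {"tx":68,"ty":-2,"tz":1,"wx":0,"wy":0,"wz":0,"hand":-0.3},
    {"tx":68,"ty":-2,"tz":1,"wx":0,"wy":0,"wz":0,"hand":1},
    {"tx":68,"ty":-2,"tz":1,"wx":0,"wy":0,"wz":0,"hand":1},
    {"tx":68,"ty":-2,"tz":1,"wx":0,"wy":0,"wz":0,"hand":1},
    {"tx":68,"ty":-2,"tz":1,"wx":0,"wy":0,"wz":0,"hand":1},
    {"tx":68,"ty":-2,"tz":1,"wx":0,"wy":0,"wz":0,"hand":1},
  ],
)

```text
clock: 12.48
position: [0.4152, -0.1411, 0.0048]
ee_rot: [94.0, 90.0, -163.0]
ft_force: [-1.7, -1.1, 1.7]
opening: 0.0195
```

```bash
python3 - <<'E'
from h import *
s=manip.read_state();print(s['position'],s['opening'])
# C: tray (-0.005,-0.045) for the grasp, yaw -2.5
c,n=np.cos(np.radians(-2.5)),np.sin(np.radians(-2.5))
plan(.6192+c*-.005-n*-.045,.0135+n*-.005+c*-.045,.035,87.5)
E
```

```text
[ 0.41519529 -0.14105943  0.00478868] 0.01952601744180048
d [-30.2, -216.8, 62.5] rot [[-74.4, 0.0, -0.0], [105.6, -0.0, -0.0]] j6 133.6 j1 -33.4 t 12.47
```

Call:
servo_tool(
  increments=[
    {"tx":-25,"ty":0,"tz":0,"wx":0,"wy":0,"wz":0,"hand":1},
    {"tx":-55,"ty":-15,"tz":4,"wx":-8,"wy":0,"wz":0,"hand":1},
    {"tx":-60,"ty":-60,"tz":17,"wx":-18,"wy":0,"wz":0,"hand":1},
    {"tx":-60,"ty":-110,"tz":32,"wx":-28,"wy":0,"wz":0,"hand":1},
    {"tx":-60,"ty":-160,"tz":46,"wx":-38,"wy":0,"wz":0,"hand":1},
    {"tx":-60,"ty":-200,"tz":58,"wx":-48,"wy":0,"wz":0,"hand":1},
    {"tx":-60,"ty":-217,"tz":62,"wx":-58,"wy":0,"wz":0,"hand":1},
    {"tx":-60,"ty":-217,"tz":62,"wx":-68,"wy":0,"wz":0,"hand":1},
    {"tx":-45,"ty":-217,"tz":62,"wx":-74.4,"wy":0,"wz":0,"hand":1},
    {"tx":-30,"ty":-217,"tz":62,"wx":-74.4,"wy":0,"wz":0,"hand":1},
  ],
)

```text
clock: 13.72
position: [0.6125, -0.0315, 0.0338]
ee_rot: [-17.1, 90.0, 160.3]
ft_force: [-0.4, -0.0, -0.5]
opening: 0.0201
```

```bash
python3 - <<'E'
from h import *
s=manip.read_state();print(s['position'],s['opening'])
c,n=np.cos(np.radians(-2.5)),np.sin(np.radians(-2.5))
plan(.6192+c*-.005-n*-.045,.0135+n*-.005+c*-.045,.009,87.5)
E
```

```text
[ 0.61252881 -0.0315006   0.03380247] 0.020089804960466293
d [24.8, -0.2, 0.3] rot [[-0.1, 0.0, 0.0], [179.9, 0.0, -0.0]] j6 79.3 j1 -13.4 t 13.72
```

Call:
servo_tool(
  increments=[
    {"tx":14,"ty":0,"tz":0,"wx":0,"wy":0,"wz":0,"hand":1},
    {"tx":21,"ty":0,"tz":0,"wx":0,"wy":0,"wz":0,"hand":1},
    {"tx":24,"ty":0,"tz":0,"wx":0,"wy":0,"wz":0,"hand":1},
    {"tx":24,"ty":0,"tz":0,"wx":0,"wy":0,"wz":0,"hand":1},
    {"tx":24,"ty":0,"tz":0,"wx":0,"wy":0,"wz":0,"hand":0.25},
    {"tx":24,"ty":0,"tz":0,"wx":0,"wy":0,"wz":0,"hand":0.25},
    {"tx":24,"ty":0,"tz":0,"wx":0,"wy":0,"wz":0,"hand":0.25},
    {"tx":0,"ty":0,"tz":0,"wx":0,"wy":0,"wz":0,"hand":0.25},
    {"tx":-45,"ty":0,"tz":0,"wx":0,"wy":0,"wz":0,"hand":0.25},
  ],
)

```text
clock: 14.85
position: [0.6111, -0.0314, 0.0786]
ee_rot: [-10.5, 89.7, 166.9]
ft_force: [-0.1, -0.9, 0.2]
opening: 0.0349
```

```bash
python3 - <<'E'
from h import *
print(manip.read_state()['opening'])
plan(.4332,.009,.07,107)
E
```

```text
0.03488028631331412
d [9.4, -32.3, 179.5] rot [[-19.6, 0.2, 0.1], [160.4, 0.1, -0.3]] j6 79.2 j1 -13.4 t 14.85
```

Call:
servo_tool(
  increments=[
    {"tx":0,"ty":-32,"tz":179,"wx":-19.6,"wy":0,"wz":0,"hand":-0.3},
    {"tx":7,"ty":-32,"tz":179,"wx":-19.6,"wy":0,"wz":0,"hand":-0.3},
    {"tx":7,"ty":-32,"tz":179,"wx":-19.6,"wy":0,"wz":0,"hand":-0.3},
    {"tx":7,"ty":-32,"tz":179,"wx":-19.6,"wy":0,"wz":0,"hand":-0.3},
    {"tx":7,"ty":-32,"tz":179,"wx":-19.6,"wy":0,"wz":0,"hand":-0.3},
    {"tx":7,"ty":-32,"tz":179,"wx":-19.6,"wy":0,"wz":0,"hand":-0.3},
  ],
)

```text
clock: 15.6
position: [0.4373, 0.0077, 0.0732]
ee_rot: [148.8, 89.9, -14.2]
ft_force: [0.7, 0.0, 0.5]
opening: 0.0602
```

```bash
python3 - <<'E'
from h import *
plan(.4332,.009,.004,107);print(manip.read_state()['opening'])
E
```

```text
d [69.2, -2.6, 3.7] rot [[0.0, -0.1, -0.1], [-180.0, 0.1, -0.2]] j6 59.3 j1 -13.7 t 15.6
0.060226851303977265
```

Call:
servo_tool(
  increments=[
    {"tx":40,"ty":-1.5,"tz":2,"wx":0,"wy":0,"wz":0,"hand":-0.3},
    {"tx":60,"ty":-1.5,"tz":2,"wx":0,"wy":0,"wz":0,"hand":-0.3},
    {"tx":68,"ty":-1.5,"tz":2,"wx":0,"wy":0,"wz":0,"hand":-0.3},
    {"tx":68,"ty":-1.5,"tz":2,"wx":0,"wy":0,"wz":0,"hand":-0.3},
    {"tx":68,"ty":-1.5,"tz":2,"wx":0,"wy":0,"wz":0,"hand":1},
    {"tx":68,"ty":-1.5,"tz":2,"wx":0,"wy":0,"wz":0,"hand":1},
    {"tx":68,"ty":-1.5,"tz":2,"wx":0,"wy":0,"wz":0,"hand":1},
    {"tx":68,"ty":-1.5,"tz":2,"wx":0,"wy":0,"wz":0,"hand":1},
    {"tx":68,"ty":-1.5,"tz":2,"wx":0,"wy":0,"wz":0,"hand":1},
  ],
)

```text
clock: 16.73
position: [0.4331, 0.0091, 0.0049]
ee_rot: [142.7, 90.0, -20.2]
ft_force: [-0.4, -0.3, 2.3]
opening: 0.0197
```

```bash
python3 - <<'E'
from h import *
s=manip.read_state();print(s['position'],s['opening'])
# B long arm +x in green at y=+45 (short to tray -y: +10): grasp (-0.005,+0.045)
c,n=np.cos(np.radians(-6)),np.sin(np.radians(-6))
plan(.573+c*-.005-n*.045,-.265+n*-.005+c*.045,.035,84)
E
```

```text
[0.43308035 0.0090741  0.0048535 ] 0.01969753950806917
d [-30.1, 259.7, -66.5] rot [[23.0, -0.0, -0.0], [-157.0, 0.0, -0.0]] j6 59.3 j1 -13.6 t 16.73
```

Call:
servo_tool(
  increments=[
    {"tx":-25,"ty":0,"tz":0,"wx":0,"wy":0,"wz":0,"hand":1},
    {"tx":-55,"ty":15,"tz":-4,"wx":3,"wy":0,"wz":0,"hand":1},
    {"tx":-60,"ty":60,"tz":-15,"wx":8,"wy":0,"wz":0,"hand":1},
    {"tx":-60,"ty":110,"tz":-28,"wx":13,"wy":0,"wz":0,"hand":1},
    {"tx":-60,"ty":160,"tz":-41,"wx":18,"wy":0,"wz":0,"hand":1},
    {"tx":-60,"ty":210,"tz":-54,"wx":23,"wy":0,"wz":0,"hand":1},
    {"tx":-60,"ty":260,"tz":-66,"wx":23,"wy":0,"wz":0,"hand":1},
    {"tx":-60,"ty":260,"tz":-66,"wx":23,"wy":0,"wz":0,"hand":1},
    {"tx":-40,"ty":260,"tz":-66,"wx":23,"wy":0,"wz":0,"hand":1},
    {"tx":-30,"ty":260,"tz":-66,"wx":23,"wy":0,"wz":0,"hand":1},
  ],
)

```text
clock: 17.98
position: [0.5708, -0.2187, 0.0332]
ee_rot: [-28.5, 89.8, 145.6]
ft_force: [0.2, 0.1, -0.6]
opening: 0.0201
```

```bash
python3 - <<'E'
from h import *
s=manip.read_state();print(s['position'],s['opening'])
c,n=np.cos(np.radians(-6)),np.sin(np.radians(-6))
plan(.573+c*-.005-n*.045,-.265+n*-.005+c*.045,.009,84)
E
```

```text
[ 0.5708325  -0.21871972  0.03323614] 0.02006772181360367
d [24.2, 0.8, -2.1] rot [[0.1, 0.2, 0.1], [-179.9, -0.1, 0.3]] j6 64.5 j1 -31.4 t 17.98
```

Call:
servo_tool(
  increments=[
    {"tx":14,"ty":0,"tz":-1,"wx":0,"wy":0,"wz":0,"hand":1},
    {"tx":21,"ty":0,"tz":-1,"wx":0,"wy":0,"wz":0,"hand":1},
    {"tx":23.5,"ty":0,"tz":-1,"wx":0,"wy":0,"wz":0,"hand":1},
    {"tx":23.5,"ty":0,"tz":-1,"wx":0,"wy":0,"wz":0,"hand":1},
    {"tx":23.5,"ty":0,"tz":-1,"wx":0,"wy":0,"wz":0,"hand":0.25},
    {"tx":23.5,"ty":0,"tz":-1,"wx":0,"wy":0,"wz":0,"hand":0.25},
    {"tx":23.5,"ty":0,"tz":-1,"wx":0,"wy":0,"wz":0,"hand":0.25},
    {"tx":0,"ty":0,"tz":-1,"wx":0,"wy":0,"wz":0,"hand":0.25},
    {"tx":-45,"ty":0,"tz":-1,"wx":0,"wy":0,"wz":0,"hand":0.25},
  ],
)

```text
clock: 19.1
position: [0.5718, -0.2194, 0.0785]
ee_rot: [-25.2, 89.7, 148.8]
ft_force: [0.5, -0.8, -0.4]
opening: 0.0346
```

```bash
python3 - <<'E'
from h import *
print(manip.read_state()['opening'])
plan(.352,-.2626,.07,6)
E
```

```text
0.034604739115278144
d [9.3, 65.8, 214.1] rot [[78.0, 0.3, -0.1], [-102.0, 0.1, 0.3]] j6 64.5 j1 -31.4 t 19.1
```

Call:
servo_tool(
  increments=[
    {"tx":0,"ty":66,"tz":214,"wx":78,"wy":0,"wz":0,"hand":-0.3},
    {"tx":7,"ty":66,"tz":214,"wx":78,"wy":0,"wz":0,"hand":-0.3},
    {"tx":7,"ty":66,"tz":214,"wx":78,"wy":0,"wz":0,"hand":-0.3},
    {"tx":7,"ty":66,"tz":214,"wx":78,"wy":0,"wz":0,"hand":-0.3},
    {"tx":7,"ty":66,"tz":214,"wx":78,"wy":0,"wz":0,"hand":-0.3},
    {"tx":7,"ty":66,"tz":214,"wx":78,"wy":0,"wz":0,"hand":-0.3},
    {"tx":7,"ty":66,"tz":214,"wx":78,"wy":0,"wz":0,"hand":-0.3},
    {"tx":7,"ty":66,"tz":214,"wx":78,"wy":0,"wz":0,"hand":-0.3},
    {"tx":7,"ty":66,"tz":214,"wx":78,"wy":0,"wz":0,"hand":-0.3},
  ],
)

```text
clock: 20.23
position: [0.3536, -0.2638, 0.0729]
ee_rot: [-148.6, 90.0, -52.5]
ft_force: [-0.5, 0.1, 0.9]
opening: 0.0607
```

```bash
python3 - <<'E'
from h import *
plan(.352,-.2626,.004,6);print(manip.read_state()['opening'])
p=manip.snapshot('top');cv2.imwrite('pics/t4.png',cv2.resize(p['image'][120:300,160:400,::-1],(800,600),interpolation=3))
E
```

```text
d [68.9, 1.5, 1.4] rot [[0.1, -0.0, 0.0], [-179.9, -0.0, -0.0]] j6 122.7 j1 -51.3 t 20.23
0.06072287332701802
```

View pics/t4.png

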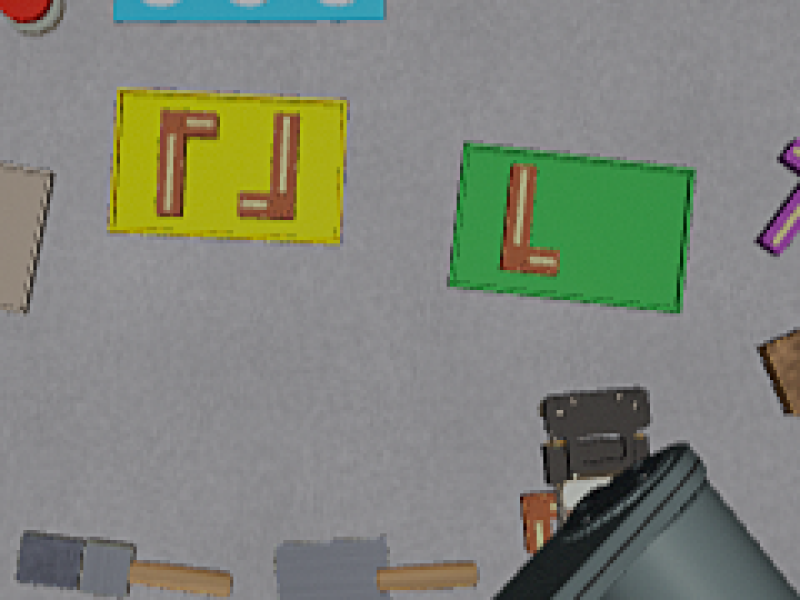

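Both left-hand pieces lie flat in the yellow tray at (185,160) and (275,165), and B is flat in the green tray at (525,220). Now D.

Call:
servo_tool(
  increments=[
    {"tx":40,"ty":1,"tz":1,"wx":0,"wy":0,"wz":0,"hand":-0.3},
    {"tx":60,"ty":1,"tz":1,"wx":0,"wy":0,"wz":0,"hand":-0.3},
    {"tx":68,"ty":1,"tz":1,"wx":0,"wy":0,"wz":0,"hand":-0.3},
    {"tx":68,"ty":1,"tz":1,"wx":0,"wy":0,"wz":0,"hand":-0.3},
    {"tx":68,"ty":1,"tz":1,"wx":0,"wy":0,"wz":0,"hand":1},
    {"tx":68,"ty":1,"tz":1,"wx":0,"wy":0,"wz":0,"hand":1},
    {"tx":68,"ty":1,"tz":1,"wx":0,"wy":0,"wz":0,"hand":1},
    {"tx":68,"ty":1,"tz":1,"wx":0,"wy":0,"wz":0,"hand":1},
    {"tx":68,"ty":1,"tz":1,"wx":0,"wy":0,"wz":0,"hand":1},
  ],
)

```text
clock: 21.4
position: [0.3525, -0.2628, 0.0048]
ee_rot: [-155.1, 90.0, -59.0]
ft_force: [0.2, 0.4, 1.8]
opening: 0.0199
```

```bash
python3 - <<'E'
from h import *
s=manip.read_state();print(s['position'],s['opening'])
# D long arm +x at y=-42 (short to -77)
c,n=np.cos(np.radians(-6)),np.sin(np.radians(-6))
plan(.573+c*-.005-n*-.042,-.265+n*-.005+c*-.042,.035,84)
E
```

```text
[ 0.35253086 -0.26284674  0.00480617] 0.01989444431040416
d [-30.2, -205.4, -65.4] rot [[-78.0, -0.0, -0.0], [102.0, -0.0, 0.0]] j6 122.7 j1 -51.3 t 21.4
```

Call:
servo_tool(
  increments=[
    {"tx":-25,"ty":0,"tz":0,"wx":0,"wy":0,"wz":0,"hand":1},
    {"tx":-55,"ty":-10,"tz":-3,"wx":-8,"wy":0,"wz":0,"hand":1},
    {"tx":-60,"ty":-50,"tz":-16,"wx":-18,"wy":0,"wz":0,"hand":1},
    {"tx":-60,"ty":-95,"tz":-30,"wx":-28,"wy":0,"wz":0,"hand":1},
    {"tx":-60,"ty":-140,"tz":-45,"wx":-38,"wy":0,"wz":0,"hand":1},
    {"tx":-60,"ty":-185,"tz":-59,"wx":-48,"wy":0,"wz":0,"hand":1},
    {"tx":-60,"ty":-205,"tz":-65,"wx":-58,"wy":0,"wz":0,"hand":1},
    {"tx":-60,"ty":-205,"tz":-65,"wx":-68,"wy":0,"wz":0,"hand":1},
    {"tx":-45,"ty":-205,"tz":-65,"wx":-78,"wy":0,"wz":0,"hand":1},
    {"tx":-30,"ty":-205,"tz":-65,"wx":-78,"wy":0,"wz":0,"hand":1},
  ],
)

```text
clock: 22.65
position: [0.5631, -0.3056, 0.0338]
ee_rot: [-31.1, 90.0, 142.9]
ft_force: [0.8, -0.2, -1.6]
opening: 0.0201
```

```bash
python3 - <<'E'
from h import *
s=manip.read_state();print(s['position'],s['opening'])
c,n=np.cos(np.radians(-6)),np.sin(np.radians(-6))
plan(.573+c*-.005-n*-.042,-.265+n*-.005+c*-.042,.009,84)
E
```

```text
[ 0.56306848 -0.30558523  0.03377085] 0.02011781713633895
d [24.8, 0.6, -0.6] rot [[-0.0, 0.0, 0.0], [180.0, 0.0, -0.0]] j6 57.6 j1 -38.4 t 22.65
```

Call:
servo_tool(
  increments=[
    {"tx":14,"ty":0,"tz":0,"wx":0,"wy":0,"wz":0,"hand":1},
    {"tx":21,"ty":0,"tz":0,"wx":0,"wy":0,"wz":0,"hand":1},
    {"tx":24,"ty":0,"tz":0,"wx":0,"wy":0,"wz":0,"hand":1},
    {"tx":24,"ty":0,"tz":0,"wx":0,"wy":0,"wz":0,"hand":1},
    {"tx":24,"ty":0,"tz":0,"wx":0,"wy":0,"wz":0,"hand":0.25},
    {"tx":24,"ty":0,"tz":0,"wx":0,"wy":0,"wz":0,"hand":0.25},
    {"tx":24,"ty":0,"tz":0,"wx":0,"wy":0,"wz":0,"hand":0.25},
    {"tx":0,"ty":0,"tz":0,"wx":0,"wy":0,"wz":0,"hand":0.25},
    {"tx":-45,"ty":0,"tz":0,"wx":0,"wy":0,"wz":0,"hand":0.25},
  ],
)

```text
clock: 23.78
position: [0.5618, -0.3048, 0.0784]
ee_rot: [-32.4, 89.7, 141.7]
ft_force: [-0.1, -0.3, 0.4]
opening: 0.0349
```

Call:
servo_tool(
  increments=[
    {"tx":-60,"ty":0,"tz":0,"wx":0,"wy":0,"wz":0,"hand":0.25},
    {"tx":-120,"ty":0,"tz":50,"wx":0,"wy":0,"wz":0,"hand":0.25},
    {"tx":-120,"ty":40,"tz":100,"wx":0,"wy":0,"wz":0,"hand":0.25},
    {"tx":-120,"ty":60,"tz":150,"wx":0,"wy":0,"wz":0,"hand":0.25},
    {"tx":-120,"ty":60,"tz":200,"wx":0,"wy":0,"wz":0,"hand":0.25},
    {"tx":-120,"ty":60,"tz":200,"wx":0,"wy":0,"wz":0,"hand":0.25},
  ],
)

```text
clock: 24.52
position: [0.3552, -0.3443, 0.2]
ee_rot: [-11.9, 90.0, 161.9]
ft_force: [0.9, 0.2, 0.4]
opening: 0.0349
```

```bash
python3 - <<'E'
from h import *
s=manip.read_state();print(s['position'],s['clock'],s['ft_force'])
pt=manip.snapshot('top');ps=manip.snapshot('side')
cv2.imwrite('pics/f1.png',cv2.resize(pt['image'][80:305,80:380,::-1],(800,600),interpolation=3))
cv2.imwrite('pics/f2.png',cv2.resize(ps['image'][120:260,150:370,::-1],(800,510),interpolation=3))
E
```

```text
[ 0.35523661 -0.34434002  0.19999034] 24.525 [0.94941381 0.17459832 0.40402698]
```

View pics/f1.png

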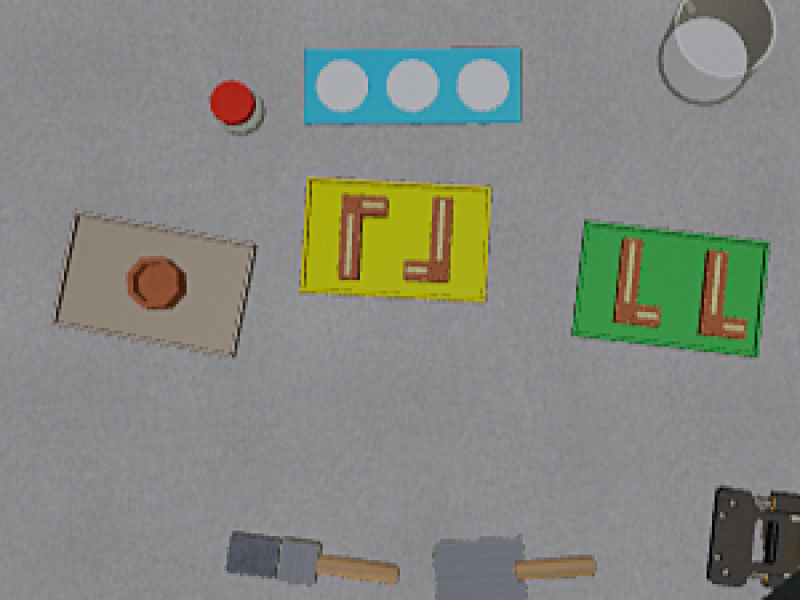

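View pics/f2.png

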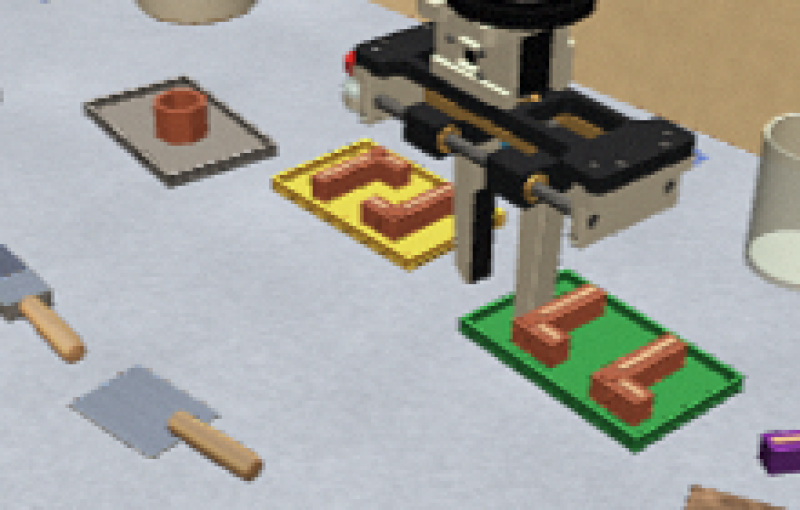

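All five castings lie flat inside the right trays in both views. The mould is where it was, and the gripper is up at z = 0.20 and clear of everything.

```bash
python3 -c "
from rig import manip
print(manip.close_job())"
```

```text
the job is handed in; nothing more can be done
None
```

I sorted all five castings and handed the job in at about 24.6 s of the 128 s allowed. Both left-hand corners are in the yellow tray, both right-hand corners in the green tray, and the tealight holder in the grey tray.

- **Final checks:** The last top and side pictures show every piece upright, lying flat and clear of the tray walls and its neighbour. The mould shows no visible shift, and the gripper was open and clear at z = 0.20 m. I judged all this by eye; I didn't refit the final poses numerically.
- **What went wrong or disagreed:**
    - The first move call was refused, apparently because each row needs all seven keys. The arm did not move.
    - At the second left-hand corner I entered a 2 mm correction with the wrong sign. The jaws still gripped the arm squarely, and the piece landed as planned.
    - The side-camera fit of the yellow tray was poor and disagreed with the top view by about 10 mm each way. I used the top view, and the pieces landed well inside the tray.

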